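# Free the detector bar from its ball seat and hold it raised

### The arm

A 6-joint arm with a two-finger parallel gripper is mounted at the origin on the work surface. World frame = base frame: x ahead of the robot, y to its left, z up, the work surface at z = 0. Lengths are in m, angles in rad, forces in N, time in s.
With the tool pointing down it reaches from about 0.375 to 0.9 m from the base axis. Payload 3.1 kg.
Tool frame: the origin (TCP) lies where the fingers leave the gripper's body, on its centre line; the fingertips stand 73 mm ahead of it and the grasp point (between the pads) lies 54 mm ahead of it; z points along the fingers, y is the line along which they close (so a half turn about z gives the same grasp; the last joint's range is limited). The gripper opens to 85 mm and grips with 20 to 120 N. Pads are 22 mm wide; open, the fingers measure 114 mm over their backs; the gripper's body (76 mm by 85 mm) begins 54 mm behind the grasp point. The pads swing forward as they close: fully open they stand 13 mm farther back than shut.
Start: joints at [-1.421, 0.527, 1.433, -0, 1.181, -0.178], TCP at [0.201, -0.592, 0.304] pointing down, gripper open.
Joint ranges: [-3.08, 3.08], [-0.75, 2.2], [0.22, 2.44], [-1.43, 4.57], [0, 2.65], [-2.85, 2.85]. Speed limits (rad/s): [2.79, 2.79, 3.14, 3.14, 3.14, 3.14].

### API

Orientations are given as a unit quaternion [x, y, z, w].
In Python, from station import manip gives the robot as it stands.
- The arm moves only by the tool step_arm, never from a script. Its argument "moves" is one flat list of numbers, 5 for each row, row after row: the opening, from 0 (shut) to 1 (fully open), then the shift along the world's x, y, z scaled (see below), then the turn about the world's z scaled (see below). In form: [fingers, x, y, z, yaw, fingers, x, y, z, yaw, ...]. A call has 1 to 12 rows; each row is the pose to reach, as a shift and turn from the pose commanded when the call began, turning the shorter way round; what a row does not reach only later rows make up. The controller multiplies each number of a shift by 200 mm and each number of a turn by pi rad. A row lasts 1/8 s, in which the tool goes at most 62.5 mm and 10.7 degrees, less where a joint would pass 70% of its speed; a pose out of reach is approached as far as the arm can. A call with a number of a shift or a turn outside -1 to 1 is refused whole. A call with a gripper value outside its range is refused whole. The fingers move at their own pace and stop on an object; "grip_force" is the grip in N (left out, the last holds). Time passes only in rows, so rows that repeat a pose let the fingers close. It gives the time, the measured TCP pose, the force, the opening and the grip force at its end, in the units of the state.
- manip.sense(): the state, without advancing time (a new reading comes with each control period).
- manip.snapshot(name): name is "scene" or "side" or "wrist"; returns a dict with "color" (400x640x3 uint8, blue, green, red), "z_map" (400x640 float32, m along the optical axis (not along the pixel's ray), 0 where there is no reading), "fovy" (degrees; the focal length in pixels is half the picture's height over the tangent of half this angle, whatever the lens; pixels are square), "cx", "cy" (the principal point, pixels), "R" (3x3) and "t" (3): a world point X has camera coordinates R X + t; the wrist camera has in their place "mount" (4x4, takes a point from camera to tool coordinates, whose origin is the TCP and whose axes are the flange's). Camera axes: x right, y down, z forward; pixel columns grow to the right and rows downward; lengths in m; the calibration is good to about 2 mm. The wrist camera is an equidistant fisheye: a pixel r from the principal point sees the ray r / f radians off the axis. A picture is of the moment at which its call begins: read the wrist's pose just before it.
- manip.sign_off(): hands the job in; it is judged then, once.
The state is a dict: "t": time; "q": joint angles; "qd": joint speeds; "tau": joint torques, N m; "tcp_pos": TCP position; "tool_rot": TCP orientation; "force": force on the tool from outside, world axes, zero at the start; "ft_torque": the same for the moment, N m; "finger_gap": opening from 0.0 (shut) to 1.0 (fully open); "gripper_force": force on a finger pad.
Only numpy, scipy, OpenCV 4.12 (cv2) and the standard library are available. Lean on these libraries where they do the work, as an engineer would, in place of code of your own. Each camera call takes 0.05 s, during which the arm holds its last target. There are 200 camera calls.

### The job

Loosen the seat of the photometer's detector bar by pressing the blue nozzle cap of the cleaner bottle that points at it fully down for a moment and letting it spring back up. Then pull the bar's red latch handle out sideways against its spring to free the bar, lift the bar off its steel ball on its hinge, and finish while still holding it up, steady, with its free end about 8 cm above the ball. Leave the other things on the bench where they stand.

Things in the scene. Friction and masses are not known exactly. Their poses are not given: they have to be found in the camera images.
- plate: aluminium base plate fixed to the bench, 330 x 110 x 12 mm. Origin on the bench under the steel ball; +x runs along the detector bar from the ball to the hinge, z up. The plate spans x -60 to 270 mm, y -55 to 55 mm. The ball (25 mm across, centre 62 mm up) stands on a 12 mm neck with a 28 mm collar under it; the latch's tooth sits below that collar and blocks lifting until the latch is out
- hinge_axis (a point): point on the bar's hinge axis, 220 mm along the plate's +x from the ball and 80 mm up; the axis is the plate's y. Nothing holds the bar up: it falls back if let go
- bar: white detector bar with a small blue screen on top, 50 mm wide, 30 mm high, lying from 25 mm in front of the ball to the hinge; its top is 95 mm above the bench when seated. It carries the latch. 0.5 kg in all (may vary by a quarter); about 3 N lifts it at the latch. Origin on the hinge axis; axes as the plate's when seated. It swings up by at most 1.0 rad, free end (over the ball) rising
- bar_socket (a point): point in the bar's free end that coincides with the ball's centre (62 mm above the bench) when seated; it rises with the bar
- latch_grip (a point): point to grasp in the upright red latch handle, a paddle 30 mm along the bar, 12 mm thick across it (along the plate's y), 15 mm below its upper edge (140 mm above the bench when seated). It stands 75 mm to the plate's -y side of the ball, 50 mm clear of the bar's side, on a 10 mm rod whose top is 45 mm below this point. It moves with the latch and with the bar; axes as the bar's
- latch (a joint): how far the latch is pulled out along the plate's -y (m): 0 in, 0.016 at its stop. The tooth is clear of the collar from 0.009 on. A spring draws it in: 3 N at 0, 8 N at the stop. Once the bar has risen 20 mm the latch no longer matters
- cleaner: white cleaner bottle with a blue band, 62 mm across, fixed to the bench on an 84 mm round foot beside the plate, on the side away from the latch. Origin under its centre; its nozzle spout points along its -y, towards the ball
- nozzle_top (a point): centre of the top of the blue nozzle cap, 32 mm across, 165 mm above the bench when up
- nozzle (a joint): how far the nozzle cap is pressed down (m): 0 up, 0.008 at its stop. Spring: 2.5 N to start, 6.5 N at the stop
- green_bottle: bystander: clear green plastic bottle with a blue cap, 62 mm across, 190 mm tall; origin under its centre
- jug: bystander: white plastic mug, 90 mm across, 110 mm tall, handle at its +y; origin under its centre
- cuvette_rack: bystander: low black open tray with four cells, 90 x 45 x 30 mm; origin under its centre
- dish: bystander: shallow white dish, 70 mm across, 16 mm tall; origin under its centre
- cuvette: bystander: clear upright cuvette with a white top, 14 x 14 x 42 mm; origin under its centre
- reagent_jar: bystander: amber glass jar with a red lid, 48 mm across, 65 mm tall; origin under its centre

How it is judged:
By the outcome, as a careful person would: the job done as asked, in the order asked, and still so for the second after the job is handed in, while the arm keeps its last pose, push and grip.
It also fails if it takes over 48 s, if anything falls off the work surface, if the arm or the gripper's body presses on something with over 40 N, if the wrist force passes 120 N, or if a joint passes its speed limit or range.

## Working session

There is one attempt and no reset: what is moved stays moved. The work goes in short steps, Python scripts to look and compute and a tool call to move; the robot and the scene stay as the last step left them, time stands still between calls to the robot, and variables do not carry over. Pictures are saved under pics/ and viewed, at most 10 in all, crops included, and the job is handed in when it is done.

Besides the shell and the picture viewer there is one more tool, called as name(argument=value, ...), one argument or row to a line, values as JSON. step_arm: Moves the arm, as the interface text tells. Its arguments: {"type":"object","properties":{"moves":{"type":"array","items":{"type":"number"}},"grip_force":{"type":"number"}},"required":["moves"]}

```bash
mkdir -p pics; cat > h.py <<'E'
import numpy as np, cv2
from station import manip
def cloud(s):
    z=s["z_map"];h,w=z.shape;f=h/2/np.tan(np.radians(s["fovy"])/2)
    u,v=np.meshgrid(np.arange(w),np.arange(h))
    P=np.stack([(u-s["cx"])/f*z,(v-s["cy"])/f*z,z],-1)
    X=(P-np.array(s["t"]))@np.array(s["R"]); X[z==0]=np.nan
    return X
E
python3 - <<'E'
from h import *
for n in("scene","side"):
    s=manip.snapshot(n);np.savez("pics/"+n+".npz",X=cloud(s),c=s["color"]);cv2.imwrite(f"pics/{n}.png",s["color"])
    R=np.array(s["R"]);print(n,-R.T@np.array(s["t"]),R[2],s["fovy"])
print(manip.sense())
E
```

```text
scene [ 1.15761656 -0.12012382  0.7658051 ] [-0.65910304  0.17028524 -0.73252038] 56.7343526248559
side [ 0.16341063 -0.49497228  0.53767446] [ 0.53636633  0.66300517 -0.52224065] 57.4030082527928
{'t': 0.1, 'q': array([-1.42146772e+00,  5.28340512e-01,  1.43376812e+00,  2.50431374e-05,
        1.18141351e+00, -1.78491908e-01]), 'qd': array([-0.00039833, -0.00191134, -0.00349568,  0.0003734 , -0.0006965 ,
       -0.00039282]), 'tau': array([-3.17704989e-04, -4.43303883e+01, -1.78587270e+01, -2.88033925e-04,
        3.88397661e-03, -1.31568578e-05]), 'tcp_pos': array([ 0.20119936, -0.59119813,  0.30305335]), 'tool_rot': array([ 9.86597081e-01,  1.63172515e-01,  2.56454849e-05, -9.64472381e-04]), 'force': array([-0.01572577,  0.63433647, -0.099719  ]), 'ft_torque': array([ 0.01473504,  0.03850034, -0.06814363]), 'gripper_force': 0.0, 'finger_gap': 0.9958251560145329}
```

View pics/scene.png

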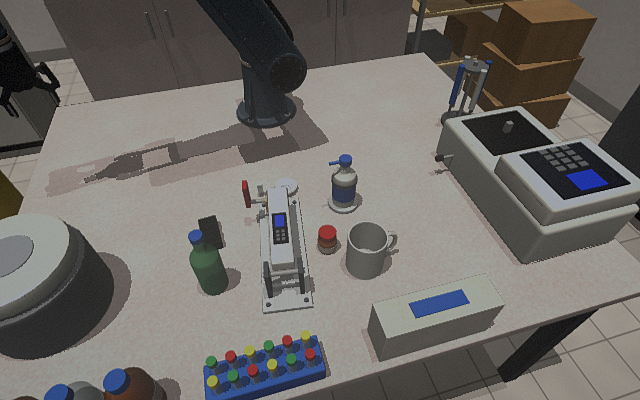

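View pics/side.png

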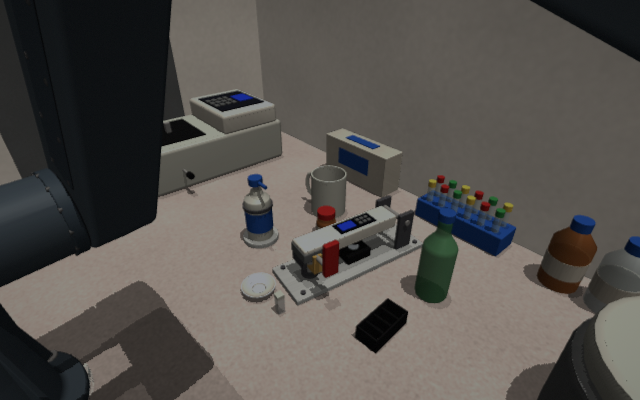

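The scene view shows the latch handle at (246,193), the nozzle cap at (346,160), and the bar running from (280,190) to (285,270). In the side view the latch is at (331,258) and the cap at (256,182).

```bash
python3 - <<'E'
from h import *
def get(n):
    d=np.load(f"pics/{n}.npz");return d["X"],cv2.cvtColor(d["c"],cv2.COLOR_BGR2HSV)
box={"scene":dict(latch=(238,175,256,212),cap=(325,150,358,172),plate=(255,180,320,312),bott=(188,228,228,296)),
"side":dict(latch=(320,238,342,280),cap=(244,172,270,200),plate=(270,205,425,295),bott=(415,205,460,305))}
for n in box:
    X,H=get(n)
    red=((H[...,0]<8)|(H[...,0]>172))&(H[...,1]>150)&(H[...,2]>60)
    blue=(abs(H[...,0]-110)<12)&(H[...,1]>140)&(H[...,2]>60)
    def sel(k,m):
        a,b,c,d=box[n][k];return X[b:d,a:c][m[b:d,a:c]&~np.isnan(X[b:d,a:c,0])]
    q=lambda P:(len(P),np.percentile(P,[3,50,97],axis=0).round(4).tolist())
    L=sel("latch",red);print(n,"latch",q(L))
    t=L[L[:,2]>L[:,2].max()-.008];print(" latch top",q(t))
    C=sel("cap",blue);print(" cap",q(C));t=C[abs(C[:,2]-.165)<.006];print(" captop",q(t),t.mean(0))
    one=np.ones(H.shape[:2],bool)
    P=sel("plate",one);pl=P[abs(P[:,2]-.012)<.004]
    print(" plate",q(pl),cv2.minAreaRect(pl[:,:2].astype(np.float32)*1000))
    bt=P[abs(P[:,2]-.095)<.004];print(" bartop",q(bt),cv2.minAreaRect(bt[:,:2].astype(np.float32)*1000))
    B=sel("bott",(H[...,1]>120)&(abs(H[...,0]-65)<20));print(" bottle",q(B))
E
```

```text
scene latch (37, [[0.4927, -0.1339, 0.0805], [0.5065, -0.1283, 0.1394], [0.5158, -0.1228, 0.1414]])
 latch top (35, [[0.4927, -0.1334, 0.1363], [0.5049, -0.1283, 0.1394], [0.5156, -0.1228, 0.1414]])
 cap (87, [[0.4972, 0.0856, 0.1562], [0.5091, 0.1222, 0.1642], [0.52, 0.1381, 0.1667]])
 captop (79, [[0.4971, 0.0888, 0.1593], [0.5093, 0.1237, 0.1645], [0.5202, 0.1384, 0.1667]]) [0.50931545 0.1212821  0.16401847]
 plate (2949, [[0.4123, -0.133, 0.0092], [0.6828, -0.0755, 0.0117], [0.7775, -0.0015, 0.0146]]) ((582.67919921875, -45.743438720703125), (144.1124725341797, 404.7294921875), 82.0865249633789)
 bartop (1638, [[0.4989, -0.0988, 0.0921], [0.6213, -0.0674, 0.0952], [0.7141, -0.0364, 0.0982]]) ((619.5111694335938, -70.96674346923828), (80.48426818847656, 266.2723083496094), 83.31266784667969)Traceback (most recent call last):
  File "<stdin>", line 20, in <module>
  File "<stdin>", line 12, in <lambda>
    return _quantile_unchecked(
        a, q, axis, out, overwrite_input, method, keepdims, weights)
    return _ureduce(a,
                    func=_quantile_ureduce_func,
    ...<5 lines>...
                    overwrite_input=overwrite_input,
                    method=method)
    r = func(a, **kwargs)
    result = _quantile(arr,
                       quantiles=q,
    ...<2 lines>...
                       out=out,
                       weights=wgt)
    slices_having_nans = np.isnan(arr[-1, ...])
                                  ~~~^^^^^^^^^
IndexError: index -1 is out of bounds for axis 0 with size 0
```

```bash
python3 - <<'E'
from h import *
def get(n):
    d=np.load(f"pics/{n}.npz");return d["X"],cv2.cvtColor(d["c"],cv2.COLOR_BGR2HSV)
for n in("scene","side"):
    X,H=get(n);X=np.nan_to_num(X,nan=9.)
    reg=(X[...,0]>.42)&(X[...,0]<.82)&(X[...,1]>-.15)&(X[...,1]<.02)
    # bar top: centreline fit by midpoints of extreme y per x slice
    B=X[reg&(abs(X[...,2]-.095)<.004)&(X[...,1]>-.115)]
    m=[]
    for x in np.arange(.51,.70,.01):
        s=B[abs(B[:,0]-x)<.006]
        if len(s)>15:
            a,b=np.percentile(s[:,1],[3,97]);m.append((x,(a+b)/2,b-a))
    m=np.array(m);print(n,np.polyfit(m[:,0],m[:,1],1),np.median(m[:,2]),np.polyval(np.polyfit(m[:,0],m[:,1],1),[.5,.7]))
    print(" bar x range",np.percentile(B[:,0],[1,99]))
    P=X[reg&(abs(X[...,2]-.012)<.0035)];
    print(" plate hull",cv2.minAreaRect(P[:,:2].astype(np.float32)))
    red=((H[...,0]<8)|(H[...,0]>172))&(H[...,1]>130)&(H[...,2]>40)
    L=X[red&reg&(X[...,1]<-.1)&(X[...,2]>.05)];print(" latch",len(L),np.percentile(L,[2,50,98],axis=0).round(4).tolist())
    T=L[L[:,2]>.134];print("  top",len(T),T.mean(0) if len(T) else 0, np.polyfit(T[:,0],T[:,1],1) if len(T)>3 else 0)
    blue=(abs(H[...,0]-110)<12)&(H[...,1]>120)&(H[...,2]>40)
    C=X[blue&(X[...,0]>.45)&(X[...,0]<.56)&(X[...,1]>.06)&(X[...,1]<.17)&(X[...,2]>.14)&(X[...,2]<.2)]
    print(" cap",len(C),np.percentile(C,[2,50,98],axis=0).round(4).tolist(),"main",cv2.minEnclosingCircle(C[C[:,1]>.105][:,:2].astype(np.float32)))
    J=X[red&(X[...,1]>-.02)&(X[...,1]<.08)&(X[...,0]>.5)&(X[...,0]<.75)];print(" jar",np.median(J,0))
E
```

```text
scene [-0.13826955  0.01764085] 0.04630632911569341 [-0.05149392 -0.07914783]
 bar x range [0.49270683 0.71727724]
 plate hull ((0.6002193093299866, -0.047157786786556244), (0.14614050090312958, 0.3698227107524872), 82.0865249633789)
 latch 49 [[0.4922, -0.1342, 0.0713], [0.5072, -0.1292, 0.1389], [0.5166, -0.1223, 0.1414]]
  top 39 [ 0.50409739 -0.12773978  0.13918925] [-0.10026509 -0.07719641]
 cap 100 [[0.4969, 0.0853, 0.1557], [0.509, 0.1203, 0.1641], [0.5213, 0.1387, 0.1668]] main ((0.5081162452697754, 0.12320548295974731), 0.016503633931279182)
 jar [0.64025643 0.04000843 0.06485838]
side [-0.14416385  0.01974241] 0.045883018210649815 [-0.05233952 -0.08117229]
 bar x range [0.48689534 0.73453744]
 plate hull ((0.5956569910049438, -0.06673959642648697), (0.11128924041986465, 0.37099385261535645), 81.04644775390625)
 latch 514 [[0.4861, -0.1349, 0.0743], [0.4977, -0.1319, 0.1118], [0.5136, -0.1243, 0.1413]]
  top 99 [ 0.49894029 -0.12971903  0.13896484] [-0.14787246 -0.05593951]
 cap 67 [[0.4916, 0.0837, 0.1502], [0.5032, 0.1153, 0.1611], [0.5185, 0.1356, 0.1669]] main ((0.5052892565727234, 0.12132008373737335), 0.015260358341038227)
 jar [0.63352473 0.03394383 0.06543917]
```

step_arm(
  moves=[0,0.095,0.2225,0,-0.0125,0,0.19,0.445,0,-0.025,0,0.285,0.6675,0,-0.0375,0,0.38,0.89,0,-0.05,0,0.38,0.89,0,-0.05],
  grip_force=40,
)

```text
t: 0.72
tcp_pos: [0.2778, -0.4098, 0.3035]
tool_rot: [0.996, 0.087, -0.0, -0.002]
force: [-0.0, -0.8, 1.6]
finger_gap: 0.001
gripper_force: 0.0
```

step_arm(
  moves=[0,0.095,0.2225,0,-0.0125,0,0.19,0.445,0,-0.025,0,0.285,0.6675,0,-0.0375,0,0.38,0.89,0,-0.05,0,0.38,0.89,0,-0.05],
)

```text
t: 1.35
tcp_pos: [0.3536, -0.2336, 0.3037]
tool_rot: [1.0, 0.009, -0.0, -0.001]
force: [0.3, -0.5, 0.6]
finger_gap: -0.006
gripper_force: 0.0
```

step_arm(
  moves=[0,0.095,0.2225,0,-0.0125,0,0.19,0.445,0,-0.025,0,0.285,0.6675,0,-0.0375,0,0.38,0.89,0,-0.05,0,0.38,0.89,0,-0.05],
)

```text
t: 1.98
tcp_pos: [0.4306, -0.0568, 0.3039]
tool_rot: [0.998, -0.069, 0.001, 0.0]
force: [-0.1, -1.1, -0.9]
finger_gap: -0.001
gripper_force: 0.0
```

step_arm(
  moves=[0,0.1,0.23,0,0,0,0.19,0.45,0,0,0,0.29,0.67,0,0,0,0.38,0.89,0,0,0,0.38,0.89,-0.14,0,0,0.38,0.89,-0.27,0,0,0.38,0.89,-0.27,0],
)

```text
t: 2.85
tcp_pos: [0.5051, 0.1184, 0.2481]
tool_rot: [0.997, -0.072, -0.002, 0.0]
force: [-0.2, -0.3, 0.3]
finger_gap: -0.001
gripper_force: 0.0
```

```bash
python3 - <<'E'
from h import *
st=manip.sense();print(st["tcp_pos"],st["force"])
a=manip.snapshot("scene")["color"];b=manip.snapshot("side")["color"]
r=lambda i:cv2.resize(i,None,fx=3,fy=3)
cv2.imwrite("pics/c1.png",np.hstack([r(a[80:220,280:410]),r(b[90:230,190:320])]))
E
```

```text
[0.5050837  0.11840005 0.2481032 ] [-0.22605017 -0.32672699  0.33610161]
```

View pics/c1.png

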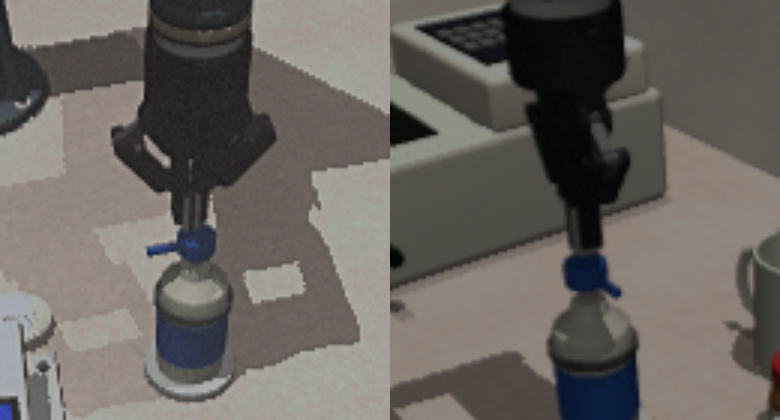

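The closed tips (left crop (190,228), right crop (587,248)) sit just over the cap, a few mm towards the ball. I'll correct this and press.

step_arm(
  moves=[0,0.01,0.02,0,0,0,0.01,0.02,-0.03,0,0,0.01,0.02,-0.06,0,0,0.01,0.02,-0.08,0,0,0.01,0.02,-0.08,0],
)

```text
t: 3.58
tcp_pos: [0.5074, 0.1244, 0.234]
tool_rot: [0.997, -0.072, 0.0, 0.0]
force: [0.3, 0.3, 4.3]
finger_gap: 0.003
gripper_force: 2.1
```

step_arm(
  moves=[0,0,0,-0.015,0,0,0,0,-0.025,0,0,0,0,-0.03,0,0,0,0,-0.03,0],
)

```text
t: 4.08
tcp_pos: [0.5074, 0.1244, 0.2295]
tool_rot: [0.997, -0.072, 0.001, 0.0]
force: [-3.2, 0.2, 13.9]
finger_gap: 0.0
gripper_force: 7.1
```

step_arm(
  moves=[0,0,0,0,0,0,0,0,0.1,0,0,0,0,0.3,0,0,0,0,0.3,0,0.45,0,-0.25,0.3,0,0.45,0,-0.5,0.3,0,0.45,0,-0.75,0.3,0,0.45,0,-0.95,0.3,0,0.45,0,-0.95,0.3,0],
)

```text
t: 5.2
tcp_pos: [0.507, -0.0681, 0.2867]
tool_rot: [0.997, -0.074, -0.001, -0.0]
force: [0.6, -0.1, 0.3]
finger_gap: 0.45
gripper_force: 0.0
```

```bash
python3 - <<'E'
from h import *
st=manip.sense();print(st["tcp_pos"],st["finger_gap"])
s=manip.snapshot("scene");X=cloud(s);H=cv2.cvtColor(s["color"],cv2.COLOR_BGR2HSV)
blue=(abs(H[...,0]-110)<12)&(H[...,1]>120)&(H[...,2]>40)
C=X[blue];C=C[(C[:,0]>.45)&(C[:,0]<.56)&(C[:,1]>.105)&(C[:,1]<.17)&(C[:,2]>.14)&(C[:,2]<.2)]
print(np.percentile(C,[5,50,95],axis=0))
E
```

```text
[ 0.50699036 -0.06809237  0.28668331] 0.45001156602837644
[[0.49647631 0.11028762 0.162115  ]
 [0.50912404 0.12453909 0.16499334]
 [0.52097751 0.13761681 0.16641827]]
```

step_arm(
  moves=[0.45,-0.02,-0.2,0,0,0.45,-0.03,-0.3,0,0,0.45,-0.03,-0.3,-0.13,0,0.45,-0.03,-0.3,-0.26,0,0.45,-0.03,-0.3,-0.26,0],
)

```text
t: 5.88
tcp_pos: [0.4997, -0.1237, 0.2338]
tool_rot: [0.997, -0.071, -0.003, -0.001]
force: [-0.2, 0.1, 0.5]
finger_gap: 0.451
gripper_force: 0.0
```

```bash
python3 - <<'E'
from h import *
st=manip.sense();print(st["tcp_pos"],st["finger_gap"])
a=manip.snapshot("scene")["color"];b=manip.snapshot("side")["color"]
r=lambda i:cv2.resize(i,None,fx=3,fy=3)
cv2.imwrite("pics/c2.png",np.hstack([r(a[100:240,190:320]),r(b[150:290,270:400])]))
E
```

```text
[ 0.49974665 -0.1236649   0.23378152] 0.4512554463836658
```

View pics/c2.png

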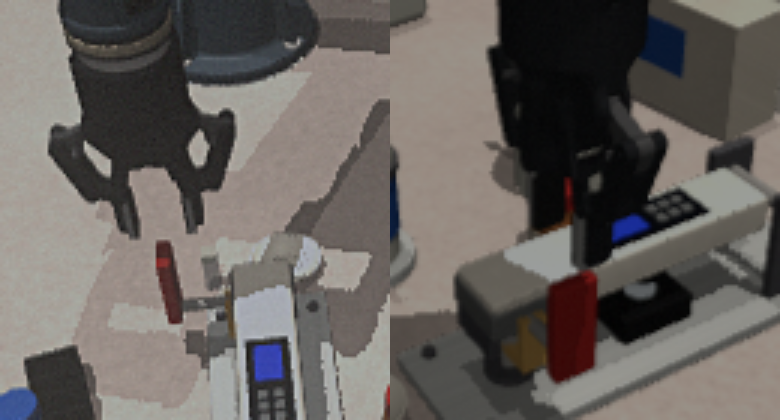

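Both fingers straddle the red paddle (left crop (130,225)/(193,220), paddle (165,245)). I'll centre, descend and grip.

step_arm(
  moves=[0.45,0.01,-0.025,0,0,0.45,0.01,-0.025,-0.1,0,0.45,0.01,-0.025,-0.2,0,0.45,0.01,-0.025,-0.27,0,0.45,0.01,-0.025,-0.27,0],
)

```text
t: 6.6
tcp_pos: [0.5031, -0.1307, 0.1815]
tool_rot: [0.997, -0.072, -0.001, -0.0]
force: [-0.1, 0.2, 0.2]
finger_gap: 0.454
gripper_force: 0.0
```

step_arm(
  moves=[0,0,0,0,0,0,0,0,0,0,0,0,0,0,0,0,0,0,0,0,0,0,0,0,0],
  grip_force=40,
)

```text
t: 7.22
tcp_pos: [0.5038, -0.1306, 0.1827]
tool_rot: [0.997, -0.072, 0.001, 0.0]
force: [0.6, 4.2, 6.4]
finger_gap: 0.135
gripper_force: 42.7
```

step_arm(
  moves=[0,-0.003,-0.02,0,0,0,-0.006,-0.04,0,0,0,-0.009,-0.06,0,0,0,-0.009,-0.06,0,0,0,-0.009,-0.06,0,0],
)

```text
t: 7.85
tcp_pos: [0.5022, -0.1419, 0.1827]
tool_rot: [0.997, -0.072, 0.001, -0.001]
force: [3.1, 6.1, 7.1]
finger_gap: 0.131
gripper_force: 42.7
```

step_arm(
  moves=[0,-0.002,-0.01,0,0,0,-0.003,-0.02,0,0,0,-0.003,-0.02,0,0,0,-0.003,-0.02,0,0],
)

```text
t: 8.35
tcp_pos: [0.5017, -0.1447, 0.1827]
tool_rot: [0.997, -0.072, 0.001, -0.002]
force: [4.1, 10.2, 6.9]
finger_gap: 0.131
gripper_force: 42.8
```

```bash
python3 - <<'E'
import numpy as np
for r in (10,20,30,40,50,60,70,80):
    th=[t for t in np.linspace(0,.5,5001) if -18*np.cos(t)+220*np.sin(t)+18>=r][0]
    dx=-220*np.cos(th)+45*np.sin(th)+220; dz=220*np.sin(th)+45*np.cos(th)-45
    print(r,round(th,3),(np.array([dx*.99,-dx*.141,dz])/200).round(3))
E
```

```text
10 0.045 [ 0.011 -0.002  0.05 ]
20 0.091 [ 0.025 -0.004  0.099]
30 0.136 [ 0.04  -0.006  0.147]
40 0.182 [ 0.058 -0.008  0.195]
50 0.227 [ 0.078 -0.011  0.242]
60 0.273 [ 0.1   -0.014  0.288]
70 0.32 [ 0.125 -0.018  0.334]
80 0.366 [ 0.152 -0.022  0.379]
```

The latch is at its stop. I'll lift along the hinge arc.

step_arm(
  moves=[0,0.005,-0.001,0.025,0,0,0.011,-0.002,0.05,0,0,0.018,-0.003,0.075,0,0,0.025,-0.004,0.1,0,0,0.04,-0.006,0.147,0,0,0.04,-0.006,0.147,0],
)

```text
t: 9.1
tcp_pos: [0.5087, -0.1457, 0.2105]
tool_rot: [0.997, -0.072, -0.001, -0.002]
force: [5.5, 7.4, -5.6]
finger_gap: 0.134
gripper_force: 40.4
```

step_arm(
  moves=[0,0.018,-0.002,0.048,0,0,0.038,-0.005,0.095,0,0,0.06,-0.008,0.141,0,0,0.085,-0.012,0.187,0,0,0.112,-0.016,0.232,0,0,0.112,-0.016,0.232,0,0,0.112,-0.016,0.232,0],
)

```text
t: 9.98
tcp_pos: [0.53, -0.1486, 0.256]
tool_rot: [0.997, -0.072, -0.002, -0.003]
force: [2.6, 7.0, -4.8]
finger_gap: 0.135
gripper_force: 40.2
```

```bash
python3 - <<'E'
from h import *
st=manip.sense();print(st["tcp_pos"],st["force"])
s=manip.snapshot("scene");X=cloud(s);q=manip.snapshot("side");Y=cloud(q)
r=lambda i:cv2.resize(i,None,fx=2,fy=2)
cv2.imwrite("pics/c3.png",np.hstack([r(s["color"][100:320,160:360]),r(q["color"][100:320,240:440])]))
for Z in(X,Y):
    P=Z.reshape(-1,3);P=P[~np.isnan(P[:,0])]-[.512,-.054,0]
    x=P[:,:2]@[.99,-.141];y=P[:,:2]@[.141,.99]
    k=(abs(y)<.02)&(x>.03)&(x<.19)&(P[:,2]>.1)&(P[:,2]<.21);print(k.sum(),np.arctan(-np.polyfit(x[k],P[k,2],1)[0]))
E
```

```text
[ 0.52995994 -0.14857625  0.25597372] [ 2.64689653  7.03218796 -4.78543263]
1289 0.3459105758586747
328 0.34425785261149255
```

View pics/c3.png

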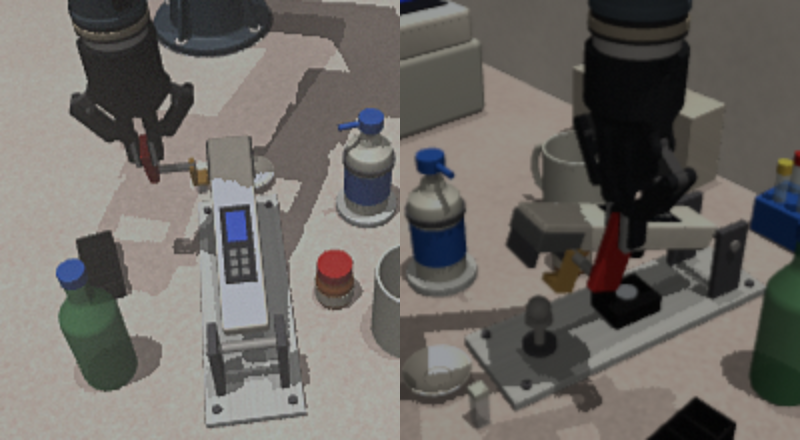

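The bar is up with the ball exposed (right crop (540,312)), and the paddle is held at (148,158) in the left crop. The angle is 0.345 rad, about 75 mm of rise, so I'll add 4–5 mm.

step_arm(
  moves=[0,0.006,-0.001,0.01,0,0,0.012,-0.002,0.021,0,0,0.012,-0.002,0.021,0,0,0.012,-0.002,0.021,0,0,0.012,-0.002,0.021,0,0,0.012,-0.002,0.021,0,0,0.012,-0.002,0.021,0,0,0.012,-0.002,0.021,0],
)

```text
t: 11.08
tcp_pos: [0.5321, -0.1488, 0.2597]
tool_rot: [0.997, -0.072, -0.003, -0.003]
force: [2.8, 6.7, -6.8]
finger_gap: 0.131
gripper_force: 40.0
```

```bash
python3 - <<'E'
from h import *
st=manip.sense();print(st["tcp_pos"],st["force"],abs(st["qd"]).max())
for n in("scene","side"):
    P=cloud(manip.snapshot(n)).reshape(-1,3);P=P[~np.isnan(P[:,0])]-[.512,-.054,0]
    x=P[:,:2]@[.99,-.141];y=P[:,:2]@[.141,.99]
    k=(abs(y)<.02)&(x>.03)&(x<.19)&(P[:,2]>.1)&(P[:,2]<.21);th=np.arctan(-np.polyfit(x[k],P[k,2],1)[0]);print(th,220*np.sin(th)+18*(1-np.cos(th)))
manip.sign_off()
E
```

```text
[ 0.53208521 -0.14882688  0.25968514] [ 2.80642188  6.70689015 -6.82911997] 0.002450888760841565
0.36292980591485235 79.27574412765125
0.36390591919634546 79.48270911637589
the job is handed in; nothing more can be done
```

The job is handed in: the nozzle was pressed to its stop and sprang back, the latch was pulled to its stop, and the arm is holding the bar steady with its free end about 79 mm above the ball.

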